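# Canning funnel off its lockable hook and into the jar

## Task

Take the steel canning funnel off its lockable hook and seat it, upright and let go, in the mouth of the one open jar. The hook's lip covers the funnel's bar, so first push the bar gently back against the red sprung keeper until it is clear of the lip, then lift it over the lip and draw it off forwards; never force it, and leave the other jars and things where they stand.

Things in the scene. Friction and masses are not known exactly. Their poses are not given: they have to be found in the camera images.
- hook: Fixed lockable hook stand, green on a wooden foot, under 240 mm tall. Origin on the worktop below the place where the funnel's bar hangs (within 2 mm). x points along the arm from the nose (-x, towards the robot) to the post (+x, front face at x = 105 mm), z up. Foot 190 x 110 x 12 mm. 25 N or more between funnel and hook, up under the lip or back on the stop, counts as forcing it.
- hook_seat (a point): Point on the flat top of the hook's green arm (12 mm wide in y, top 210 mm above the worktop) under the hanging bar. A red keeper block behind the bar (24 mm wide and tall) slides along +x against a spring: 4 N to start, 8 N at the end of its 8 mm travel, at a hard stop. Its unpressed face is 6 to 20 mm behind this point: set anew each time, not measured, found only by feel.
- hook_nose (a point): Top front of the hook's upturned nose, 20 mm above the arm's top. A dark lip 12 mm wide reaches back from it over the funnel's bar, 12 to 20 mm above the arm, ending 4 mm before the unpressed keeper's face. The 8 mm thick bar is clear of it once the keeper is pressed back 4 of its 8 mm: 4 to 22 mm of push in all. Lift over 20 mm, keeper kept pressed, then draw it off forwards over the nose.
- funnel: Steel canning funnel with rigid bail, 0.18 to 0.29 kg, 160 mm tall. Origin at the centre of the spout's lower end, z up; axes as the hook's when hanging. Spout 54 mm wide to z = 28 mm, cone to the 110 mm rim at z = 56 to 64, which hangs 86 mm below the arm and must be drawn forward past the nose before it can rise. Top bar 8 mm thick in x, z = 150 to 160 mm, rests on the arm.
- bail (a point): Where to grip the funnel, 145 mm above its origin, midway between the bail's two upright legs (8 mm square, 44 mm over their outer faces along the funnel's y, z = 112 to 160 mm). Grip from above across these outer faces, one finger on each side of the hook's arm; then push the funnel along the hook's +x.
- jar: The only open jar: clear glass, 84 mm diameter, 115 mm tall, mouth 64 mm inside diameter, loose, about 0.35 kg. Origin at the centre of its underside, z up. With the funnel seated, its cone rests on the mouth and its spout's end is about 83 mm above the jar's underside.
- jar_gold: Glass jar of the same size with a gold lid, 118 mm tall; origin at the centre of its underside. Leave alone.
- jar_white: Glass jar of the same size with a white lid, 118 mm tall; origin at the centre of its underside. Leave alone.
- soap: White soap bottle with green label, 60 mm diameter, 160 mm tall; origin at the centre of its underside. Leave alone.
- band: Loose gold screw band, 78 mm diameter, 14 mm high, lying flat; origin at the centre of its underside. Leave alone.
- bowl: White bowl, 120 mm diameter, 50 mm high; origin at the centre of its underside. Leave alone.
- spoon: Spoon with a wooden handle, about 200 mm long, lying on the worktop. Leave alone.
Things that resemble listed ones, but are neither listed nor needed, are in the scene too. Leave any orange look-alike of the jar alone.

How it is judged (in metres and radians):
On the way, in this order (a step that is already met when the one before it is completed fails the run):
1. the funnel's bar, still down on the hook's arm, is pushed back against the sprung keeper (over 5 N between funnel and hook, funnel at least 4 mm back from where it could hang) (contact force between funnel and hook above 5 N and x of funnel in the frame of hook above 0.004 m and z of funnel in the frame of hook below 0.07 m), for 0.1 s.
2. the funnel is lifted clear above the hook's lip, not touching the hook (z of funnel in the frame of hook above 0.08 m and contact force between funnel and hook below 0.1 N), for 0.05 s.
At the end, for the whole second after the job is handed in: The funnel sits in the open jar's mouth: centred within 8 mm, spout end 70 to 88 mm above the jar's underside (cone on the mouth), upright within 0.12 rad, at rest and released; the jar stands upright (0.08 rad) on the worktop within 40 mm of where it was (horizontal distance between funnel and jar below 0.008 m and z of funnel in the frame of jar between 0.07 and 0.088 m and angle between funnel's own z axis and vertical below 0.12 rad and angle between jar's own z axis and vertical below 0.08 rad and distance of jar from where it was at the start of the episode below 0.04 m and height (world z) of jar below 0.006 m and linear speed of funnel below 0.02 m/s); the robot touches nothing.
It fails at once if the hook is forced: 25 N or more between funnel and hook (contact force between funnel and hook above 25 N).
It fails at once if the funnel is rammed into the jar with more than 25 N (contact force between funnel and jar above 25 N).
It fails at once if another jar or thing is shifted by more than 20 mm (distance of any of jar_gold, jar_white, soap, band, bowl, spoon from where it was at the start of the episode above 0.02 m).
It also fails if it takes over 69 s, if anything falls off the work surface, if the arm or the gripper's body presses on something with over 40 N, if the wrist force passes 120 N, or if a joint passes its speed limit or range.

## Robot

A 7-joint arm with a two-finger parallel gripper is mounted at the origin on the work surface. World frame = base frame: x ahead of the robot, y to its left, z up, the work surface at z = 0. Lengths are in m, angles in degrees, forces in N, time in s.
With the tool pointing down it reaches from about 0.425 to 0.875 m from the base axis. Payload 4.7 kg.
Tool frame: the origin (TCP) lies at the very end of the fingers, on their centre line; the grasp point (between the pads) lies behind it (env.pinch_z is the z of the grasp point in the tool frame, in m); z points along the fingers, y is the direction in which the jaws open and shut (so a half turn about z gives the same grasp; the last joint's range is limited). The gripper opens to 87 mm and grips with 3 to 60 N. Pads are 19 mm wide; open, the fingers measure 117 mm over their backs; the gripper's body (75 mm by 190 mm) begins 51 mm behind the grasp point.
Start: joints at [67.787, 18.392, -4.016, 83.108, 1.295, 78.541, -3.26], TCP at [0.254, -0.598, 0.223] pointing down, gripper open.
Joint ranges: [-163.93, 163.93], [-17.29, 119.83], [-79.2, 71.16], [3.27, 140.29], [-89.18, 269.18], [5.43, 117.66], [-154.24, 154.24]. Speed limits (degrees/s): [147.25, 147.25, 180, 180, 180, 180, 180].

## Interface

Orientations are given as [roll, pitch, yaw] about the fixed x, y, z axes, in that order (R = Rz(yaw) Ry(pitch) Rx(roll)).
In Python, from cell import readout, read_camera, env gives the robot as it stands. The module is installed in compiled form; this text tells all that it offers.
- The arm moves only by the tool servo_tool, never from a script. Its argument "plan" is a list that holds one entry, the list of rows, each a list of 5 numbers: the finger opening in m, from 0 to 0.087, then the shift along the tool's x, y, z in m, then the turn about the tool's z in rad. In form: [[[jaw, x, y, z, yaw], ...]]. A call has 1 to 12 rows; each row is the pose to reach, as a shift and turn from the pose measured when the call began, along the tool's axes at that moment; what a row does not reach only later rows make up. A row lasts 1/12 s, in which the tool goes at most 41.7 mm and 7.16 degrees, less where a joint would pass 70% of its speed; a pose out of reach is approached as far as the arm can. A call with a gripper value outside its range is refused whole. The fingers move at their own pace and stop on an object; "force" is the grip in N (left out, the last holds). Time passes only in rows, so rows that repeat a pose let the fingers close. It gives the time, the measured TCP pose, the force and the opening at its end, in the units of the state.
- readout.get_obs(): the state, without advancing time (a new reading comes with each control period).
- read_camera(name): name is "scene" or "side" or "wrist"; returns a dict with "image" (420x560x3 uint8, red, green, blue), "range_z" (420x560 float32, m along the optical axis (not along the pixel's ray), 0 where there is no reading), "mtx" (3x3 intrinsics, pixels), "D" ([k1, k2, p1, p2, k3] as OpenCV has them; the pictures are not rectified), "camera_from_world" (4x4, takes a point from world to camera coordinates). Camera axes: x right, y up, looking along -z (the intrinsics and any distortion apply to the point x, -y, -z); pixel columns grow to the right and rows downward; lengths in m; the calibration is good to about 2 mm. A picture is of the moment at which its call begins.
- env.sign_off(): hands the job in, once; it reports no verdict.
The state is a dict: "time_s": time; "qpos": joint angles; "joint_velocities": joint speeds; "effort": joint torques, N m; "tool_pos": TCP position; "tool_rot": TCP orientation; "force": force on the tool from outside, world axes, zero at the start; "wrist_torque": the same for the moment, N m; "grip_width": finger opening in m.
Only numpy, scipy, OpenCV 4.12 (cv2) and the standard library are available. Lean on these libraries where they do the work, as an engineer would, in place of code of your own. Each camera call takes 0.05 s, during which the arm holds its last target. There are 200 camera calls.

## Working session

There is one attempt and no reset: what is moved stays moved. The work goes in short steps, Python scripts to look and compute and a tool call to move; the robot and the scene stay as the last step left them, time stands still between calls to the robot, and variables do not carry over. Pictures are saved under pics/ and viewed, about 8 in all and at most 12, crops included, and the job is handed in when it is done.

Besides the shell and the picture viewer there is one more tool, called as name(argument=value, ...), one argument or row to a line, values as JSON. servo_tool: Moves the arm, as the interface text tells. Its arguments: {"type":"object","properties":{"plan":{"type":"array"},"force":{"type":"number"}},"required":["plan"]}

```bash
mkdir -p pics; cat > h.py <<'E'
import numpy as np, cv2
from cell import readout, read_camera, env
def cam(n):
    c=read_camera(n); return c
def cloud(c):
    """world xyz per pixel from depth"""
    h,w=c['range_z'].shape
    u,v=np.meshgrid(np.arange(w),np.arange(h))
    p=cv2.undistortPoints(np.stack([u,v],-1).reshape(-1,1,2).astype(np.float64),c['mtx'],np.array(c['D'],float)).reshape(h,w,2)
    d=c['range_z'].astype(float)
    P=np.stack([p[...,0]*d,-p[...,1]*d,-d,np.ones_like(d)],-1)
    W=P@np.linalg.inv(c['camera_from_world']).T
    W=W[...,:3]; W[d<=0]=np.nan
    return W
def ray(c,u,v):
    p=cv2.undistortPoints(np.array([[[u,v]]],float),c['mtx'],np.array(c['D'],float))[0,0]
    T=np.linalg.inv(c['camera_from_world'])
    return T[:3,3],T[:3,:3]@np.array([p[0],-p[1],-1])
def onplane(c,u,v,z):
    o,d=ray(c,u,v); return o+d*(z-o[2])/d[2]
def save(n,im): cv2.imwrite('pics/'+n+'.png',im[...,::-1])
E
python3 - <<'E'
from h import *
np.set_printoptions(precision=4,suppress=True)
s=readout.get_obs();print(s,env.pinch_z)
for n in('scene','side','wrist'):
    c=cam(n);np.save('pics/'+n+'.npy',c,allow_pickle=True);save(n,c['image'])
    print(n,np.linalg.inv(c['camera_from_world']),c['D'],c['mtx'][0,0])
E
```

```text
{'time_s': 0.0, 'qpos': array([67.7882, 18.4387, -4.0148, 83.1739,  1.2947, 78.5418, -3.262 ]), 'joint_velocities': array([-0.0385, -0.0122, -0.0194,  0.0466,  0.0156,  0.0765, -0.0251]), 'effort': array([ -0.0003, -49.1284,  -0.4036, -31.2528,  -0.0637,   0.0437,
         0.0002]), 'tool_pos': array([ 0.2539, -0.5978,  0.2215]), 'tool_rot': array([-179.8908,    0.0057,   23.0188]), 'force': array([0.0916, 0.7089, 0.8141]), 'wrist_torque': array([-0.028 , -0.0094, -0.0003]), 'grip_width': 0.08682385416053161} -0.0187
scene [[-0.1448 -0.8235  0.5484  1.2842]
 [ 0.9895 -0.1218  0.0783  0.0825]
 [ 0.0023  0.554   0.8325  1.2796]
 [ 0.      0.      0.      1.    ]] [-0.1559  0.      0.      0.      0.    ] 514.8109865528102
side [[-0.7185  0.3942 -0.5731 -0.1796]
 [-0.6954 -0.3886  0.6045  0.738 ]
 [ 0.0156  0.8328  0.5533  0.8552]
 [ 0.      0.      0.      1.    ]] [0.0072 0.     0.     0.     0.    ] 436.08397420264095
wrist [[ 0.391   0.8821  0.2628  0.3263]
 [-0.9204  0.375   0.1105 -0.5684]
 [-0.0011 -0.2851  0.9585  0.3823]
 [ 0.      0.      0.      1.    ]] [-0.021  0.     0.     0.     0.   ] 367.38090971673427
```

View pics/scene.png

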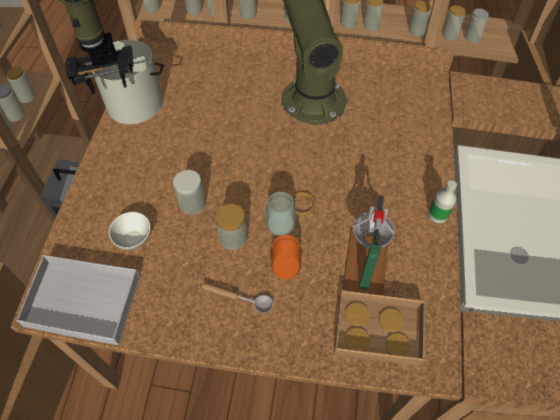

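View pics/side.png

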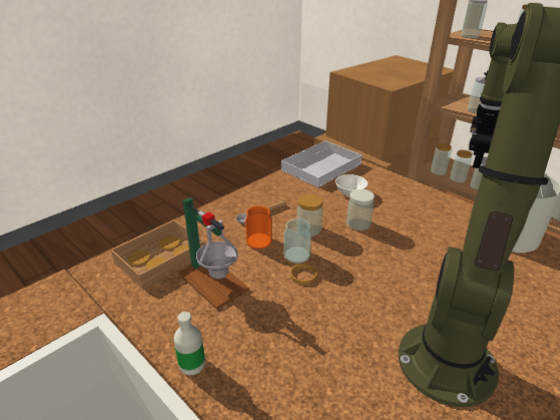

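The scene view shows the hook and funnel at about (373,235), with the red keeper at (379,215). The open jar is at (281,213), the orange look-alike at (286,257), the gold jar at (232,227), the white jar at (189,192), the band at (303,201) and the soap at (443,205). The side view agrees, with the hook at (205,240) and the open jar at (297,241).

```bash
python3 - <<'E'
from h import *
np.set_printoptions(precision=4,suppress=True)
for n,box in(('scene',(335,170,420,300)),('side',(175,190,250,310))):
    c=np.load('pics/'+n+'.npy',allow_pickle=True).item();W=cloud(c);hsv=cv2.cvtColor(c['image'],cv2.COLOR_RGB2HSV)
    H,S,V=[hsv[...,i].astype(int) for i in range(3)]
    roi=np.zeros(H.shape,bool);roi[box[1]:box[3],box[0]:box[2]]=1
    roi&=np.isfinite(W[...,2])
    g=roi&(H>55)&(H<95)&(S>100)&(W[...,2]>.15);r=roi&((H<6)|(H>174))&(S>170)&(W[...,2]>.15)
    for nm,m in(('green',g),('red',r)):
        P=W[m];print(n,nm,len(P))
        if len(P)==0: continue
        print(np.percentile(P,[2,25,50,75,98],axis=0))
        if nm=='green':
            T=P[(P[:,2]>.200)&(P[:,2]<.218)]; m0=T.mean(0);print('armtop',len(T),T.min(0),T.max(0))
            T=P[(P[:,2]>.22)];print('posttop',len(T),T.min(0),T.max(0),T.mean(0))
    w=roi&(W[...,2]>.0)&(W[...,2]<.02)&(S>100)
    # rim: grey
    gr=roi&(S<70)&(W[...,2]>.09)&(W[...,2]<.135)
    P=W[gr];print('rim',len(P),np.percentile(P,[1,50,99],axis=0))
    save(n+'_crop',cv2.resize(c['image'][box[1]:box[3],box[0]:box[2]],None,fx=5,fy=5,interpolation=cv2.INTER_CUBIC)[:600])
    # open jar rim z~0.115
    b=(262,190,300,238) if n=='scene' else (280,215,315,268)
    q=W[b[1]:b[3],b[0]:b[2]].reshape(-1,3);q=q[np.isfinite(q[:,2])]
    for lo,hi in((.105,.125),):
        t=q[(q[:,2]>lo)&(q[:,2]<hi)]
        (x,y),rr=cv2.minEnclosingCircle(t[:,:2].astype(np.float32)) if len(t) else ((0,0),0)
        print('jar',len(t),x,y,rr)
a=cv2.imread('pics/scene_crop.png');b=cv2.imread('pics/side_crop.png')
hh=min(a.shape[0],b.shape[0]);o=np.hstack([a[:hh],b[:hh]]);print(o.shape)
cv2.imwrite('pics/crop.png',o[:600,:800])
E
```

```text
scene green 184
[[0.6832 0.1965 0.1539]
 [0.6917 0.2014 0.1792]
 [0.6929 0.2063 0.2048]
 [0.6939 0.2111 0.2308]
 [0.6953 0.216  0.2379]]
armtop 31 [0.6659 0.1964 0.2007] [0.6948 0.2158 0.2173]
posttop 64 [0.682  0.1964 0.22  ] [0.6954 0.2168 0.2393] [0.6899 0.2068 0.2323]
scene red 77
[[0.5822 0.2017 0.2237]
 [0.589  0.2054 0.2317]
 [0.5957 0.2117 0.2334]
 [0.6016 0.217  0.2354]
 [0.6051 0.222  0.2381]]
rim 625 [[0.5188 0.16   0.0905]
 [0.5619 0.2039 0.1069]
 [0.6216 0.2642 0.1311]]
jar 220 0.5513002872467041 -0.023402033373713493 0.0763167142868042
side green 335
[[0.5496 0.2033 0.1525]
 [0.6567 0.2142 0.1782]
 [0.6751 0.2192 0.2038]
 [0.6814 0.223  0.2118]
 [0.6881 0.2256 0.2378]]
armtop 139 [0.5485 0.2068 0.2004] [0.6883 0.2262 0.2177]
posttop 53 [0.6755 0.2014 0.2206] [0.6889 0.2253 0.2405] [0.6838 0.2143 0.231 ]
side red 108
[[0.5792 0.2072 0.2148]
 [0.5839 0.2164 0.2235]
 [0.5885 0.2239 0.2307]
 [0.5952 0.2283 0.2347]
 [0.6032 0.2299 0.2368]]
rim 756 [[0.5156 0.1667 0.0907]
 [0.5878 0.2008 0.1114]
 [0.6217 0.2709 0.1312]]
jar 185 0.5141013860702515 -0.038542456924915314 0.03960893303155899
(600, 800, 3)
```

View pics/crop.png

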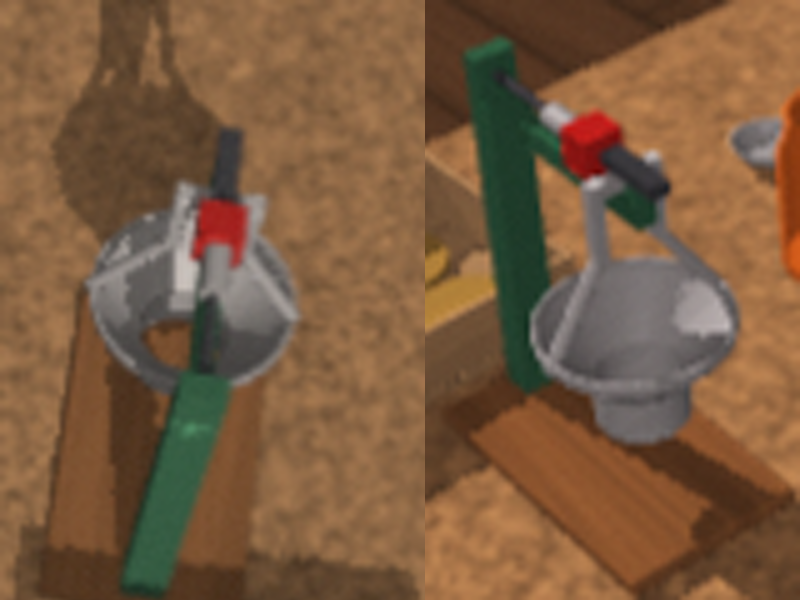

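The crop shows the funnel's bail legs on both sides of the arm. In the scene image the bail tops are at about (372,207) and (387,210), the red keeper is behind them at (379,216), and the lip and nose end at (381,197).

```bash
python3 - <<'E'
from h import *
np.set_printoptions(precision=4,suppress=True)
def tri(pa,pb):
    (o1,d1),(o2,d2)=ray(C['scene'],*pa),ray(C['side'],*pb)
    t=np.linalg.lstsq(np.stack([d1,-d2],1),o2-o1,rcond=None)[0]
    a,b=o1+d1*t[0],o2+d2*t[1];return (a+b)/2,np.linalg.norm(a-b)
C={n:np.load('pics/'+n+'.npy',allow_pickle=True).item() for n in('scene','side')}
s=lambda x,y:(335+x/5,170+y/5); d=lambda x,y:(175+(x-425)/5,190+y/5)
print('noseend',onplane(C['scene'],*s(231,129),.23),onplane(C['side'],*d(662,180),.23))
print('bailL',onplane(C['scene'],*s(184,187),.22),'bailR',onplane(C['scene'],*s(260,198),.22))
print('bail side',onplane(C['side'],*d(592,184),.22),onplane(C['side'],*d(654,158),.22))
print('redtop scene',onplane(C['scene'],*s(220,203),.234),'side',)
print('post front top',onplane(C['scene'],*s(205,375),.238))
R=[];
for n in C:
    c=C[n];W=cloud(c);hsv=cv2.cvtColor(c['image'],cv2.COLOR_RGB2HSV).astype(int);H,S,V=hsv[...,0],hsv[...,1],hsv[...,2]
    B=(W[...,0]>.48)&(W[...,0]<.72)&(W[...,1]>.12)&(W[...,1]<.3)
    # wood foot top z~12mm, fit rect
    m=B&(W[...,2]>.009)&(W[...,2]<.016)
    P=W[m][:,:2].astype(np.float32)
    print(n,'foot',len(P),cv2.minAreaRect(P*1000))
    m=B&(W[...,2]>.222)&(W[...,2]<.234)&(V<90)&(S<110)
    P=W[m];print('lip',len(P),P.min(0),P.max(0),P.mean(0)) if len(P) else 0
    for zz in (.119,.124):
        m=B&(abs(W[...,2]-zz)<.003)&(S<80); P=W[m][:,:2].astype(np.float32)
        print('rim circ',zz,len(P),cv2.minEnclosingCircle(P*1000))
    J=(W[...,0]>.38)&(W[...,0]<.62)&(W[...,1]>-.12)&(W[...,1]<.04)&(abs(W[...,2]-.112)<.006)&(S<90)
    n_,lab,st,ce=cv2.connectedComponentsWithStats(J.astype(np.uint8))
    for i in range(1,n_):
        if st[i,4]>20:
            P=W[lab==i][:,:2].astype(np.float32);print('jar?',ce[i],st[i,4],cv2.minEnclosingCircle(P*1000))
c=C['scene']
hsv=cv2.cvtColor(c['image'],cv2.COLOR_RGB2HSV)
a=c['image'][185:245,255:310];b=C['side']['image'][210:270,275:330]
save('jar',np.hstack([cv2.resize(x,None,fx=7,fy=7,interpolation=cv2.INTER_CUBIC) for x in(a,b)]))
E
```

```text
noseend [0.5375 0.2155 0.23  ] [0.5344 0.2171 0.23  ]
bailL [0.5687 0.1951 0.22  ] bailR [0.5697 0.2329 0.22  ]
bail side [0.5675 0.2356 0.22  ] [0.5636 0.1996 0.22  ]
redtop scene [0.5849 0.2115 0.234 ] side
post front top [0.6838 0.2086 0.238 ]
scene foot 1001 ((606.5831909179688, 210.91592407226562), (108.1163330078125, 189.15673828125), 87.619384765625)
lip 105 [0.5341 0.1964 0.222 ] [0.6919 0.2195 0.234 ] [0.5974 0.2121 0.2277]
rim circ 0.119 94 ((568.8016967773438, 212.77676391601562), 56.052059173583984)
rim circ 0.124 76 ((570.0479125976562, 213.01060485839844), 55.26205825805664)
jar? [279.0915 202.8693] 153 ((517.0158081054688, -43.68585205078125), 37.048519134521484)
side foot 1289 ((612.8566284179688, 225.15460205078125), (222.56394958496094, 117.23590087890625), 4.302355766296387)
lip 102 [0.5339 0.2009 0.222 ] [0.6963 0.2262 0.2334] [0.5898 0.219  0.2281]
rim circ 0.119 140 ((600.767578125, 223.31243896484375), 86.66673278808594)
rim circ 0.124 149 ((603.1028442382812, 219.33407592773438), 89.2362060546875)
jar? [297.8868 226.6981] 159 ((513.9859008789062, -38.57673263549805), 39.508453369140625)
```

View pics/jar.png

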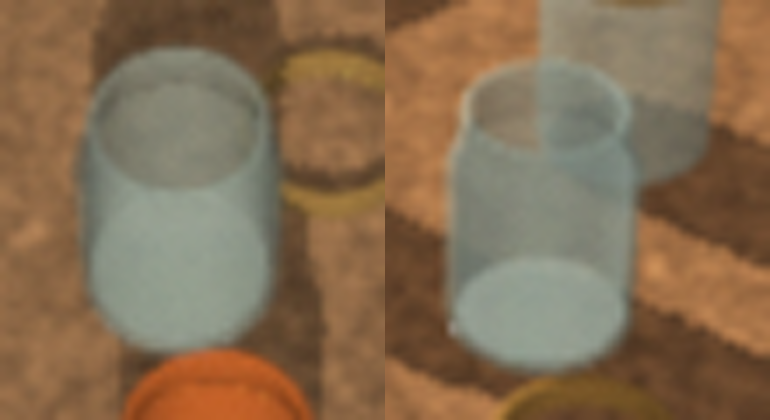

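The jar crop shows the mouth ellipse centred at about (281,202) in the scene view and (298,225) in the side view. Both put the jar near (0.515,-0.04). The hook's yaw is about -2.5° and the bail is near (0.568,0.213). I'm moving now, going past the jar first.

servo_tool(
  plan=[
    [[0.087,0.028,-0.026,-0.012,0.028],[0.087,0.056,-0.052,-0.024,0.056],[0.087,0.084,-0.078,-0.036,0.084],[0.087,0.111,-0.104,-0.048,0.111],[0.087,0.139,-0.13,-0.06,0.139],[0.087,0.167,-0.157,-0.072,0.167],[0.087,0.195,-0.183,-0.084,0.195],[0.087,0.222,-0.209,-0.096,0.222],[0.087,0.25,-0.235,-0.1,0.25],[0.087,0.278,-0.261,-0.1,0.278],[0.087,0.306,-0.287,-0.1,0.306],[0.087,0.334,-0.313,-0.1,0.334]],
  ],
)

```text
time_s: 1.15
tool_pos: [0.4393, -0.1774, 0.3222]
tool_rot: [-180.0, 0.0, 3.8]
force: [1.4, -0.1, 0.3]
grip_width: 0.087
```

servo_tool(
  plan=[
    [[0.087,0.013,-0.034,0,0.03],[0.087,0.026,-0.068,0,0.06],[0.087,0.04,-0.1,0,0.09],[0.087,0.05,-0.134,0,0.11],[0.087,0.05,-0.134,0,0.11],[0.087,0.05,-0.134,0,0.11]],
  ],
)

```text
time_s: 1.65
tool_pos: [0.4804, -0.0379, 0.3223]
tool_rot: [-180.0, 0.0, -2.2]
force: [-0.9, -0.2, -0.7]
grip_width: 0.0869
```

```bash
python3 - <<'E'
from h import *
np.set_printoptions(precision=4,suppress=True)
c=cam('wrist');np.save('pics/wj.npy',c,allow_pickle=True);save('wj',c['image'])
C={n:np.load('pics/'+n+'.npy',allow_pickle=True).item() for n in('scene','side')}
print(onplane(C['scene'],280.7,202,.115),onplane(C['side'],298.2,225.1,.115))
print(readout.get_obs()['tool_pos'])
E
```

```text
[ 0.5166 -0.041   0.115 ] [ 0.5138 -0.0387  0.115 ]
[ 0.4802 -0.0401  0.3221]
```

View pics/wj.png

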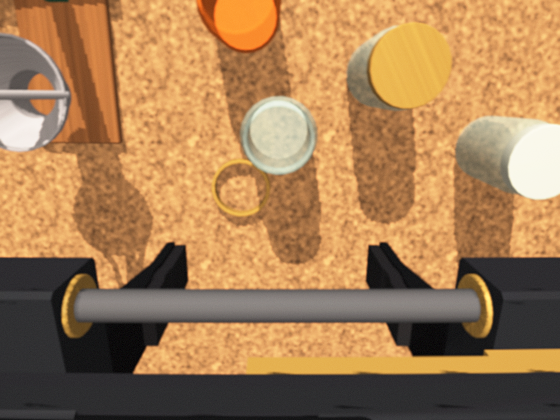

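The wrist view shows the open jar almost straight below at (279,134). The band is at (241,187), the orange jar at (243,15), and the funnel and hook foot are at upper left.

```bash
python3 - <<'E'
from h import *
np.set_printoptions(precision=4,suppress=True)
c=np.load('pics/wj.npy',allow_pickle=True).item();W=cloud(c)
print(np.linalg.inv(c['camera_from_world'])[:3,3])
roi=np.zeros(W.shape[:2],bool);roi[85:185,230:330]=1
for lo,hi in((.112,.122),(.108,.122),(.09,.108)):
    m=roi&(W[...,2]>lo)&(W[...,2]<hi)
    P=W[m][:,:2];
    if len(P)<8: print(lo,len(P));continue
    A=np.c_[2*P,np.ones(len(P))];s=np.linalg.lstsq(A,(P**2).sum(1),rcond=None)[0]
    print(lo,len(P),'lsq',s[:2],np.sqrt(s[2]+s[0]**2+s[1]**2),'enc',cv2.minEnclosingCircle((P*1000).astype(np.float32)))
print(onplane(c,279,134.5,.115))
# band centre, bail
E
```

```text
[ 0.5589 -0.0419  0.483 ]
0.112 829 lsq [ 0.5154 -0.0412] 0.033813016325330326 enc ((515.359130859375, -41.22011947631836), 35.978755950927734)
0.108 931 lsq [ 0.5156 -0.0412] 0.03367477734443266 enc ((515.1346435546875, -41.15556335449219), 36.11654281616211)
0.09 477 lsq [ 0.5184 -0.0414] 0.03489975285698407 enc ((516.594970703125, -41.05747985839844), 39.273040771484375)
[ 0.5203 -0.0428  0.115 ]
```

servo_tool(
  plan=[
    [[0.087,0.01,-0.035,0,0],[0.087,0.02,-0.07,0,0],[0.087,0.03,-0.105,0,0],[0.087,0.04,-0.14,0,0],[0.087,0.05,-0.175,0,0],[0.087,0.06,-0.21,0,0.005],[0.087,0.07,-0.24,0,0.005],[0.087,0.075,-0.25,0,0.005],[0.087,0.075,-0.25,0,0.005],[0.087,0.075,-0.25,0,0.005]],
  ],
)

```text
time_s: 2.53
tool_pos: [0.566, 0.2048, 0.3213]
tool_rot: [179.9, 0.1, -2.8]
force: [-0.2, -0.3, 0.5]
grip_width: 0.0871
```

```bash
python3 - <<'E'
from h import *
c=cam('wrist');np.save('pics/wh.npy',c,allow_pickle=True);save('wh',c['image'])
s=readout.get_obs();print(s['tool_pos'],s['tool_rot'])
E
```

```text
[0.56604486 0.20390713 0.32155591] [ 1.79896708e+02  9.91530940e-02 -2.85339875e+00]
```

View pics/wh.png

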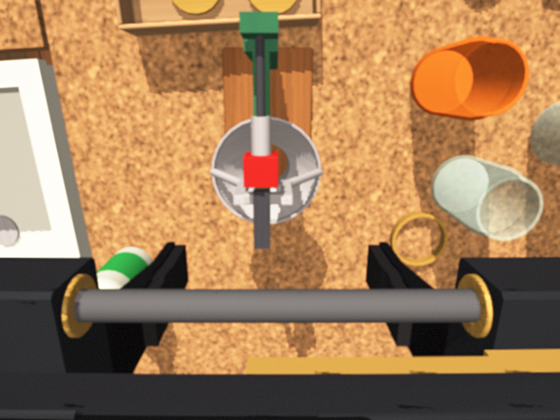

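The wrist view now has the hook: the post is at (259,30), the red keeper at (261,170), and the lip and nose run from (261,190) to (261,247). The funnel rim is centred at about (266,170), and the soap is to the lower left.

```bash
python3 - <<'E'
from h import *
np.set_printoptions(precision=4,suppress=True)
c=np.load('pics/wh.npy',allow_pickle=True).item();W=cloud(c)
hsv=cv2.cvtColor(c['image'],cv2.COLOR_RGB2HSV).astype(int);H,S,V=[hsv[...,i] for i in range(3)]
roi=np.zeros(H.shape,bool);roi[5:255,200:335]=1
z=W[...,2]
def fit(nm,m):
    P=W[m&roi]; print(nm,len(P),'min',np.percentile(P,2,axis=0),'max',np.percentile(P,98,axis=0),'mean',P.mean(0)); return P
red=fit('red',((H<6)|(H>174))&(S>150)&(z>.2))
lip=fit('lip',(V<90)&(S<90)&(z>.222)&(z<.24)&(W[...,0]<.59))
post=fit('post',(H>55)&(H<95)&(S>100)&(z>.225))
L=lip[lip[:,2]>.226]
vx=np.polyfit(L[:,0],L[:,1],1);print('lip slope deg',np.degrees(np.arctan(vx[0])),'lip y at x=.568',np.polyval(vx,.568))
print('nose->post deg',np.degrees(np.arctan2(post[:,1].mean()-lip[:,1].mean(),post[:,0].mean()-lip[:,0].mean())))
m=roi&(z>.112)&(z<.13)&(S<90);P=W[m][:,:2]
print('rim enc',len(P),cv2.minEnclosingCircle((P*1000).astype(np.float32)))
m=roi&(z>.213)&(z<.224)&(S<90)&(V>100)&(W[...,0]<.59)
fit('bail top',m)
f=roi&(z>.008)&(z<.016)
print('foot',cv2.minAreaRect((W[f][:,:2]*1000).astype(np.float32)))
E
```

```text
red 1121 min [0.5831 0.2022 0.2199] max [0.6043 0.2248 0.2348] mean [0.5943 0.2135 0.2329]
lip 260 min [0.5367 0.2097 0.2234] max [0.5781 0.2201 0.2297] mean [0.5631 0.2149 0.2281]
post 794 min [0.6811 0.1981 0.2279] max [0.6923 0.2196 0.237 ] mean [0.6864 0.2089 0.2351]
lip slope deg -1.4941088952397863 lip y at x=.568 0.21484712035261086
nose->post deg -2.8231858207205924
rim enc 2271 ((593.8923950195312, 206.90707397460938), 79.4580307006836)
bail top 531 min [0.5424 0.1928 0.2138] max [0.5741 0.2356 0.2217] mean [0.5686 0.2135 0.2182]
foot ((642.5016479492188, 222.24630737304688), (136.03233337402344, 204.29269409179688), 86.80264282226562)
```

servo_tool(
  plan=[
    [[0.087,0.002,-0.005,0.01,0],[0.087,0.004,-0.01,0.02,0],[0.087,0.004,-0.01,0.035,0],[0.087,0.004,-0.01,0.055,0],[0.087,0.004,-0.01,0.075,0],[0.087,0.004,-0.01,0.095,0],[0.087,0.004,-0.01,0.105,0],[0.087,0.004,-0.01,0.115,0],[0.087,0.004,-0.01,0.12,0],[0.087,0.004,-0.01,0.12,0],[0.087,0.004,-0.01,0.12,0]],
  ],
)

```text
time_s: 3.5
tool_pos: [0.5707, 0.2136, 0.2021]
tool_rot: [179.9, 0.1, -2.9]
force: [-0.1, -0.2, -0.6]
grip_width: 0.0866
```

```bash
python3 - <<'E'
from h import *
np.set_printoptions(precision=4,suppress=True)
s=readout.get_obs();print(s['tool_pos'],s['tool_rot'],s['force'])
b=cam('side');a=cam('scene')
save('g1',np.hstack([cv2.resize(x,None,fx=4,fy=4,interpolation=cv2.INTER_CUBIC) for x in(a['image'][165:295,335:430],b['image'][170:300,170:265])])[:600,:800])
E
```

```text
[0.5707 0.2136 0.2021] [179.9138   0.0508  -2.8655] [-0.0977 -0.1693 -0.6451]
```

View pics/g1.png

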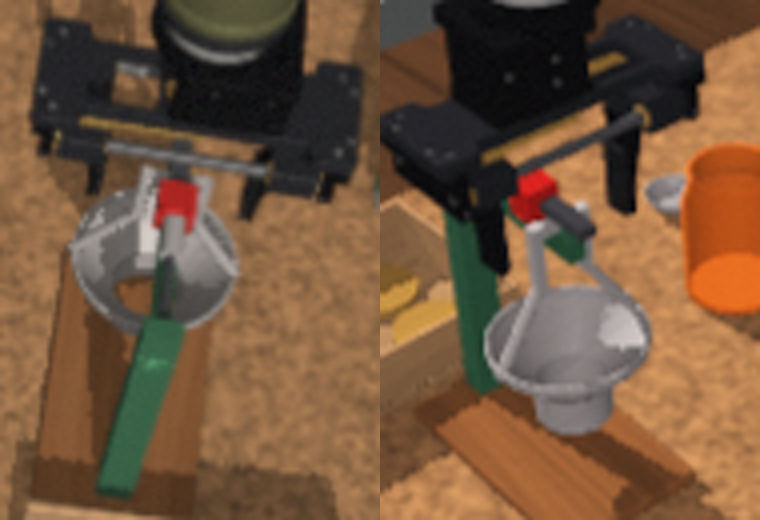

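The fingers straddle the bail correctly in both views, with the tips at crop (95,190)/(245,215) and (500,270)/(620,210). I'll finish the descent and close.

servo_tool(
  plan=[
    [[0.087,0,0,0.008,0],[0.087,0,0,0.016,0],[0.087,0,0,0.016,0],[0.06,0,0,0.016,0],[0.05,0,0,0.016,0],[0.046,0,0,0.016,0],[0.04,0,0,0.016,0],[0.035,0,0,0.016,0],[0.035,0,0,0.016,0],[0.035,0,0,0.016,0]],
  ],
  force=35,
)

```text
time_s: 4.43
tool_pos: [0.571, 0.2139, 0.1868]
tool_rot: [179.9, -0.0, -2.9]
force: [0.6, 0.1, 0.2]
grip_width: 0.0481
```

servo_tool(
  plan=[
    [[0.035,0,0,0,0],[0.035,0,0,0,0],[0.035,0,0,0,0],[0.035,0,0,0,0]],
  ],
)

```text
time_s: 4.77
tool_pos: [0.571, 0.2141, 0.1868]
tool_rot: [180.0, -0.0, -2.8]
force: [-0.5, 0.8, 0.2]
grip_width: 0.0432
```

servo_tool(
  plan=[
    [[0.035,0.001,0,0,0],[0.035,0.002,0,0,0],[0.035,0.003,0,0,0],[0.035,0.004,0,0,0],[0.035,0.005,0,0,0],[0.035,0.005,0,0,0]],
  ],
)

```text
time_s: 5.27
tool_pos: [0.5761, 0.2139, 0.1868]
tool_rot: [180.0, -0.0, -2.9]
force: [-2.0, 0.7, 0.9]
grip_width: 0.0436
```

servo_tool(
  plan=[
    [[0.035,0.001,0,0,0],[0.035,0.002,0,0,0],[0.035,0.002,0,0,0]],
  ],
)

```text
time_s: 5.52
tool_pos: [0.5784, 0.2138, 0.1868]
tool_rot: [180.0, -0.0, -2.9]
force: [-1.4, -0.5, 1.3]
grip_width: 0.0438
```

servo_tool(
  plan=[
    [[0.035,0.001,0,0,0],[0.035,0.002,0,0,0],[0.035,0.002,0,0,0]],
  ],
)

```text
time_s: 5.77
tool_pos: [0.5798, 0.2137, 0.1868]
tool_rot: [180.0, 0.0, -2.8]
force: [-4.3, 0.6, 2.8]
grip_width: 0.0436
```

servo_tool(
  plan=[
    [[0.035,0.001,0,0,0],[0.035,0.002,0,0,0],[0.035,0.002,0,0,0],[0.035,0.002,0,0,0]],
  ],
)

```text
time_s: 6.1
tool_pos: [0.5802, 0.2137, 0.1868]
tool_rot: [179.9, 0.2, -2.8]
force: [-7.5, -0.1, 4.0]
grip_width: 0.0435
```

servo_tool(
  plan=[
    [[0.035,0.001,0,0,0],[0.035,0.002,0,0,0],[0.035,0.002,0,0,0],[0.035,0.002,0,0,0]],
  ],
)

```text
time_s: 6.43
tool_pos: [0.5805, 0.2137, 0.1868]
tool_rot: [179.8, 0.4, -2.8]
force: [-8.1, -0.4, 5.1]
grip_width: 0.0435
```

servo_tool(
  plan=[
    [[0.035,0.001,0,0,0],[0.035,0.002,0,0,0],[0.035,0.003,0,-0.0005,0],[0.035,0.0035,0,-0.0005,0],[0.035,0.0035,0,-0.0005,0],[0.035,0.0035,0,-0.0005,0]],
  ],
)

```text
time_s: 6.93
tool_pos: [0.582, 0.2136, 0.1868]
tool_rot: [179.8, 0.7, -2.7]
force: [-7.9, -1.6, 3.3]
grip_width: 0.0431
```

servo_tool(
  plan=[
    [[0.035,0.0015,0,0,0],[0.035,0.003,0,0,0],[0.035,0.004,0,0,0],[0.035,0.005,0,0,0],[0.035,0.005,0,0,0],[0.035,0.005,0,0,0]],
  ],
)

```text
time_s: 7.43
tool_pos: [0.5843, 0.2134, 0.1867]
tool_rot: [179.6, 1.0, -2.7]
force: [-11.2, -1.1, 5.5]
grip_width: 0.0436
```

```bash
python3 - <<'E'
from h import *
np.set_printoptions(precision=4,suppress=True)
for n,box in(('scene',(335,170,420,300)),('side',(175,190,250,310))):
    c0=np.load('pics/'+n+'.npy',allow_pickle=True).item(); c1=cam(n); np.save('pics/'+n+'_p.npy',c1,allow_pickle=True)
    for c in(c0,c1):
        W=cloud(c);hsv=cv2.cvtColor(c['image'],cv2.COLOR_RGB2HSV).astype(int);H,S=hsv[...,0],hsv[...,1]
        roi=np.zeros(H.shape,bool);roi[box[1]:box[3],box[0]:box[2]]=1
        m=roi&((H<6)|(H>174))&(S>170)&(W[...,2]>.15);v,u=np.nonzero(m)
        print(n,len(u),u.mean(),v.mean(),W[m].mean(0),W[m].min(0),W[m].max(0))
        m=roi&(W[...,2]>.112)&(W[...,2]<.13)&(S<90)&(abs(W[...,0]-.575)<.065)&(abs(W[...,1]-.213)<.065);P=W[m][:,:2]
        print(' rim',len(P),cv2.minEnclosingCircle((P*1000).astype(np.float32)))
    save(n+'_p',c1['image'])
s=readout.get_obs();print(s['tool_pos'],s['tool_rot'],s['force'],s['wrist_torque'])
E
```

```text
scene 77 378.68831168831167 214.3896103896104 [0.5952 0.2114 0.2329] [0.5818 0.2014 0.2176] [0.6055 0.2221 0.2393]
 rim 227 ((569.181396484375, 212.3302459716797), 56.28948974609375)
scene 49 377.81632653061223 217.77551020408163 [0.6046 0.2099 0.232 ] [0.5965 0.2    0.2185] [0.6103 0.2222 0.2392]
 rim 207 ((582.7515869140625, 209.8211669921875), 56.50025177001953)
side 108 207.2037037037037 218.08333333333334 [0.5893 0.2217 0.2289] [0.573  0.206  0.2058] [0.6046 0.23   0.2373]
 rim 365 ((571.8419189453125, 217.7920379638672), 57.938262939453125)
side 41 208.9268292682927 217.4390243902439 [0.5888 0.2167 0.2287] [0.5776 0.2059 0.2173] [0.5947 0.2286 0.2368]
 rim 358 ((582.8825073242188, 215.8920440673828), 56.10537338256836)
[0.5844 0.2134 0.1867] [179.645    0.9631  -2.6733] [-10.612   -1.2404   5.2781] [-0.2223  2.1693  0.0218]
```

servo_tool(
  plan=[
    [[0.035,0.0035,0,0,0],[0.035,0.0035,0,0,0],[0.035,0.0035,0,-0.0007,0],[0.035,0.0035,0,-0.0014,0],[0.035,0.0035,0,-0.002,0],[0.035,0.0035,0,-0.003,0],[0.035,0.0035,0,-0.004,0],[0.035,0.0035,0,-0.004,0]],
  ],
)

```text
time_s: 8.2
tool_pos: [0.5849, 0.2131, 0.1879]
tool_rot: [179.5, 1.4, -2.6]
force: [-6.0, 1.3, -5.5]
grip_width: 0.0433
```

servo_tool(
  plan=[
    [[0.035,0.0027,0,-0.003,0],[0.035,0.003,0,-0.0035,0],[0.035,0.003,0,-0.004,0],[0.035,0.003,0,-0.005,0],[0.035,0.003,0,-0.006,0],[0.035,0.003,0,-0.006,0]],
  ],
)

```text
time_s: 8.7
tool_pos: [0.5851, 0.2128, 0.1911]
tool_rot: [179.4, 1.8, -2.6]
force: [-6.9, 0.5, -6.3]
grip_width: 0.0437
```

servo_tool(
  plan=[
    [[0.035,0.0025,0,-0.003,0],[0.035,0.0027,0,-0.0045,0],[0.035,0.0027,0,-0.006,0],[0.035,0.0027,0,-0.0075,0],[0.035,0.0027,0,-0.009,0],[0.035,0.0027,0,-0.0105,0],[0.035,0.0027,0,-0.0105,0]],
  ],
)

```text
time_s: 9.28
tool_pos: [0.5852, 0.2125, 0.1989]
tool_rot: [179.3, 2.2, -2.5]
force: [-7.7, 0.0, -4.2]
grip_width: 0.0436
```

servo_tool(
  plan=[
    [[0.035,0.0025,0,-0.003,0],[0.035,0.0027,0,-0.005,0],[0.035,0.0027,0,-0.007,0],[0.035,0.0027,0,-0.009,0],[0.035,0.0027,0,-0.011,0],[0.035,0.0027,0,-0.013,0],[0.035,0.0025,0,-0.015,0],[0.035,0.002,0,-0.018,0],[0.035,0.001,0,-0.021,0],[0.035,0,0,-0.023,0],[0.035,0,0,-0.023,0],[0.035,0,0,-0.023,0]],
  ],
)

```text
time_s: 10.28
tool_pos: [0.5839, 0.2121, 0.2198]
tool_rot: [179.2, 2.5, -2.4]
force: [-6.1, -0.2, -4.8]
grip_width: 0.0435
```

```bash
python3 - <<'E'
from h import *
np.set_printoptions(precision=4,suppress=True)
s=readout.get_obs();print(s['tool_pos'],s['tool_rot'],s['force'],s['wrist_torque'])
b=cam('side');a=cam('scene')
save('g2',np.hstack([cv2.resize(x,None,fx=4,fy=4,interpolation=cv2.INTER_CUBIC) for x in(a['image'][165:295,335:430],b['image'][170:300,170:265])])[:600,:800])
E
```

```text
[0.5839 0.2121 0.2198] [179.1979   2.525   -2.4438] [-6.0958 -0.2103 -4.7556] [-0.0363  1.2621  0.0637]
```

View pics/g2.png

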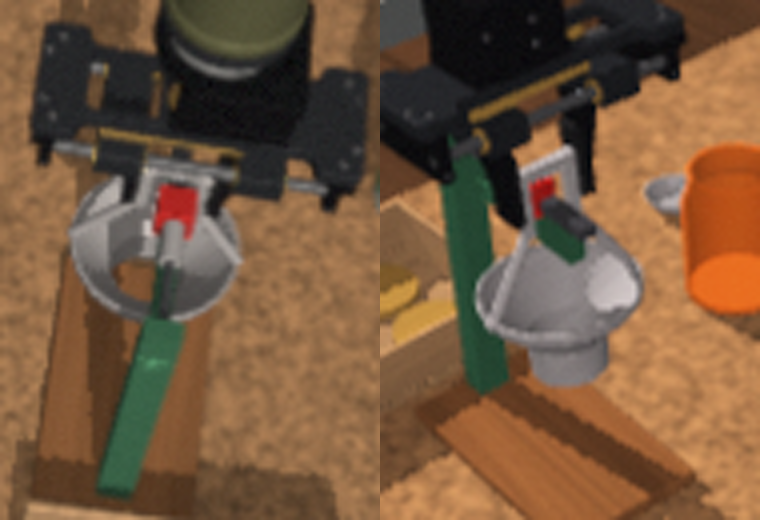

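The lifted view shows the bar above lip and keeper, at (550,165) against the red keeper at (545,190). But there is still -6 N in x, so I'm checking the heights before drawing off.

```bash
python3 - <<'E'
from h import *
np.set_printoptions(precision=4,suppress=True)
for n in('scene','side'):
    c0=np.load('pics/'+n+'.npy',allow_pickle=True).item(); c1=cam(n); np.save('pics/'+n+'_q.npy',c1,allow_pickle=True)
    for c in(c0,c1):
        W=cloud(c);hsv=cv2.cvtColor(c['image'],cv2.COLOR_RGB2HSV).astype(int);H,S,V=[hsv[...,i] for i in range(3)]
        B=(abs(W[...,0]-.58)<.08)&(abs(W[...,1]-.213)<.08)
        m=B&((H<6)|(H>174))&(S>170)&(W[...,2]>.15)
        print(n,'red',m.sum(),W[m].min(0),W[m].max(0))
        m=B&(S<60)&(V>110)&(W[...,2]>.1)&(W[...,0]<.60)
        Q=W[m&(abs(W[...,1]-.213)<.024)&(W[...,2]>.17)];t=Q[Q[:,2]>np.percentile(Q[:,2],97)-.009]
        print(' bar top',np.percentile(Q[:,2],[90,97,100]),t.mean(0),t.min(0),t.max(0))
        m=B&(S<80)&(W[...,2]>.07)&(W[...,2]<.18);Q=W[m]
        # rim points: farthest radially
        r=np.hypot(Q[:,0]-np.median(Q[:,0]),Q[:,1]-.213)
        for nm,k in(('front',Q[:,0]<np.percentile(Q[:,0],3)),('back',Q[:,0]>np.percentile(Q[:,0],97))):
            print('  ',nm,np.median(Q[k],axis=0))
E
```

```text
scene red 77 [0.5818 0.2014 0.2176] [0.6055 0.2221 0.2393]
 bar top [0.2188 0.2203 0.2209] [0.5702 0.2119 0.2178] [0.5639 0.1909 0.2117] [0.5746 0.2342 0.2209]
   front [0.5221 0.1967 0.1164]
   back [0.6196 0.1972 0.1218]
scene red 79 [0.5864 0.2008 0.2157] [0.6103 0.2222 0.2407]
 bar top [0.2498 0.2512 0.2531] [0.5869 0.2085 0.2471] [0.5842 0.1894 0.2424] [0.5905 0.2289 0.2531]
   front [0.5322 0.2079 0.1499]
   back [0.6312 0.1985 0.1529]
side red 108 [0.573  0.206  0.2058] [0.6046 0.23   0.2373]
 bar top [0.2206 0.224  0.2307] [0.5683 0.2201 0.2193] [0.5528 0.1967 0.2152] [0.5743 0.2368 0.2307]
   front [0.5174 0.2174 0.1227]
   back [0.6201 0.2219 0.1199]
side red 28 [0.5786 0.2052 0.2144] [0.5914 0.2211 0.2362]
 bar top [0.4079 0.4098 0.5267] [0.5659 0.2224 0.4174] [0.5614 0.1897 0.4043] [0.5739 0.237  0.5267]
   front [0.5273 0.2164 0.1585]
   back [0.6298 0.218  0.1503]
```

Heights check out. The bar's bottom is at about 0.241 and the lip's top at 0.230, while the keeper is still pressed, probably by a leg that is 2 mm off in y. I'm drawing forwards with a small y correction.

servo_tool(
  plan=[
    [[0.035,-0.002,-0.0005,0,0],[0.035,-0.006,-0.001,0,0],[0.035,-0.012,-0.0015,0,0],[0.035,-0.02,-0.0015,0,0],[0.035,-0.029,-0.0015,0,0],[0.035,-0.039,-0.0015,0,0],[0.035,-0.049,-0.0015,0,0],[0.035,-0.059,-0.0015,0,0],[0.035,-0.069,-0.0015,0,0],[0.035,-0.079,-0.0015,0,0],[0.035,-0.085,-0.0015,0,0],[0.035,-0.085,-0.0015,0,0]],
  ],
)

```text
time_s: 11.48
tool_pos: [0.4977, 0.2176, 0.2239]
tool_rot: [179.2, 2.5, -2.4]
force: [0.1, -0.4, -2.5]
grip_width: 0.0434
```

servo_tool(
  plan=[
    [[0.035,-0.008,0,0,0],[0.035,-0.018,0,0,0],[0.035,-0.028,0,0,0],[0.035,-0.038,0,0,0],[0.035,-0.048,0,0,0],[0.035,-0.053,0,-0.004,0],[0.035,-0.055,0,-0.015,0],[0.035,-0.055,0,-0.03,0],[0.035,-0.055,0,-0.045,0],[0.035,-0.055,0,-0.06,0],[0.035,-0.055,0,-0.07,0],[0.035,-0.055,0,-0.07,0]],
  ],
)

```text
time_s: 12.48
tool_pos: [0.4474, 0.2216, 0.2991]
tool_rot: [179.3, 2.2, -2.4]
force: [0.0, 0.6, -1.4]
grip_width: 0.0434
```

```bash
python3 - <<'E'
from h import *
np.set_printoptions(precision=4,suppress=True)
s=readout.get_obs();print(s['tool_pos'],s['tool_rot'],s['force'],s['wrist_torque'])
a=cam('scene');b=cam('side');np.save('pics/scene_r.npy',a,allow_pickle=True);np.save('pics/side_r.npy',b,allow_pickle=True)
save('g3',np.hstack([cv2.resize(x,None,fx=2.2,fy=2.2,interpolation=cv2.INTER_CUBIC) for x in(a['image'][90:300,280:450],b['image'][100:310,180:350])])[:600,:800])
E
```

```text
[0.4474 0.2216 0.2991] [179.266    2.2415  -2.3934] [ 0.0429  0.6077 -1.4421] [ 0.1529 -0.0816  0.0137]
```

View pics/g3.png

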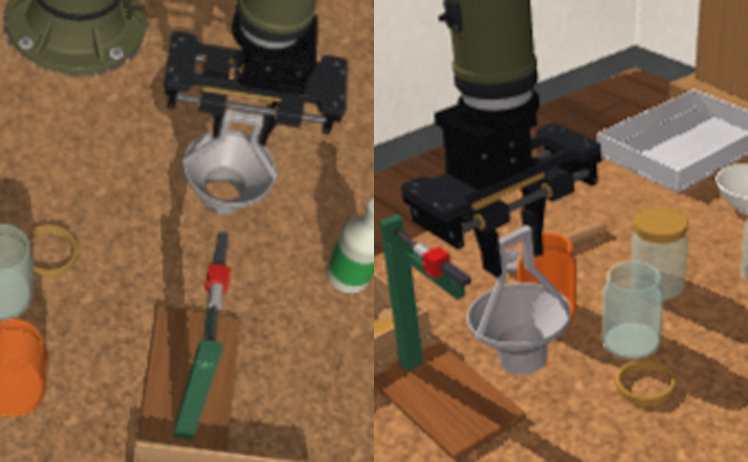

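The view shows the funnel hanging free from the gripper, clear of the hook, with its rim at crop (229,170) and (520,310). Next I'm measuring the funnel's axis and tilt relative to the TCP.

```bash
cat > rim.py <<'E'
from h import *
np.set_printoptions(precision=4,suppress=True)
def rim(tag,t,zoff=-.067):
    """rim by depth + rim-plane LSQ; t=TCP"""
    allP=[]
    for n in('scene','side'):
        c=np.load(f'pics/{n}_{tag}.npy',allow_pickle=True).item();W=cloud(c)
        S=cv2.cvtColor(c['image'],cv2.COLOR_RGB2HSV)[...,1]
        d=W-t
        m=(np.hypot(d[...,0],d[...,1])<.075)&(d[...,2]<-.03)&(d[...,2]>-.135)&(S<90)
        n_,lab,st,ce=cv2.connectedComponentsWithStats(m.astype(np.uint8));m=lab==1+np.argmax(st[1:,4])
        u=m.astype(np.uint8)*255
        cn=max(cv2.findContours(u,cv2.RETR_EXTERNAL,cv2.CHAIN_APPROX_NONE)[0],key=cv2.contourArea)[:,0]
        P=W[m];zb=P[:,2]-t[2]
        for b in np.arange(-.13,-.03,.008):
            k=(zb>=b)&(zb<b+.008)
            if k.sum()>10: print(n,'z',round(b+.004,3),k.sum(),'x',P[k,0].min()-t[0],P[k,0].max()-t[0],'y',P[k,1].min()-t[1],P[k,1].max()-t[1])
E
python3 - <<'E'
from rim import *
rim('r',np.array([.4474,.2216,.2991]))
E
```

```text
scene z -0.126 38 x -0.031352233952530395 0.019624539749070524 y -0.028819668405224902 0.01998898127132928
scene z -0.118 55 x -0.03621461798969361 0.022051799242466474 y -0.026094447751700833 0.020531209860962768
scene z -0.11 33 x -0.03173920517197526 0.02331769844298559 y -0.025524387233820195 0.020464412074333305
scene z -0.102 42 x -0.0325619452400393 0.00976035097798933 y -0.026553584072029096 0.020768296979184475
scene z -0.094 124 x -0.040044743034678754 0.021382583084793683 y -0.03615457922056342 0.030229414519098136
scene z -0.086 208 x -0.047183786389903504 0.03167418815256662 y -0.04333208914572259 0.039368765169289915
scene z -0.078 161 x -0.05403322937567634 0.046046028643927484 y -0.04881748179800452 0.04582494549811825
scene z -0.07 150 x -0.056623231971765664 0.0511477197342447 y -0.057466638004952136 0.04933735062892067
scene z -0.062 119 x -0.05823775760400973 0.051648834652982534 y -0.05822312541727323 0.05139150191275385
scene z -0.054 22 x -0.024820627319119715 0.004286973173156405 y -0.05624240393742899 0.04497620491332069
scene z -0.046 16 x -0.008978847145835
[... 735 characters left out ...]
14495346 0.0418099112816101 y -0.04052498006745994 0.037029314649533435
side z -0.078 216 x -0.05121942704609245 0.046186378995245525 y -0.05172061084773236 0.04778719712357668
side z -0.07 250 x -0.058324108305108424 0.0519493580425327 y -0.05204940228432195 0.05765757296396526
side z -0.062 133 x -0.059754339889971864 0.04689040578786302 y -0.05204605315608121 0.05553673186810884
side z -0.054 23 x -0.0099114949553199 0.0013246634791173606 y -0.0483095580860706 0.04964902476879865
side z -0.046 24 x -0.008776844407943518 0.00044354370992000236 y -0.04316695607369456 0.04717910509498338
side z -0.038 22 x -0.008751063113438706 0.002544568178897866 y -0.03635401015466064 0.039748480177734496
```

servo_tool(
  plan=[
    [[0.035,0.004,0.012,0,0],[0.035,0.011,0.034,0,0],[0.035,0.02,0.06,0,0],[0.035,0.029,0.088,0,0],[0.035,0.038,0.116,0,0],[0.035,0.047,0.144,0,0],[0.035,0.056,0.172,0,0],[0.035,0.065,0.2,0,0],[0.035,0.073,0.225,0,0],[0.035,0.08,0.244,0,0],[0.035,0.084,0.257,0,0],[0.035,0.084,0.257,0,0]],
  ],
)

```text
time_s: 13.58
tool_pos: [0.5193, -0.0433, 0.295]
tool_rot: [179.1, 2.6, -2.7]
force: [-0.1, -0.6, -2.6]
grip_width: 0.0433
```

servo_tool(
  plan=[
    [[0.035,0,0,0,0],[0.035,0,0,0,0],[0.035,0,0,0.01,0],[0.035,0,0,0.02,0],[0.035,0,0,0.03,0],[0.035,0,0,0.03,0],[0.035,0,0,0.03,0]],
  ],
)

```text
time_s: 14.17
tool_pos: [0.5172, -0.0434, 0.2639]
tool_rot: [179.1, 2.7, -2.7]
force: [0.4, 0.5, -2.4]
grip_width: 0.0433
```

```bash
python3 - <<'E'
from rim import *
s=readout.get_obs();print(s['tool_pos'],s['tool_rot'],s['force'])
for n in('scene','side'): np.save(f'pics/{n}_t.npy',cam(n),allow_pickle=True)
rim('t',s['tool_pos'])
C={n:np.load(f'pics/{n}_t.npy',allow_pickle=True).item()['image'] for n in('scene','side')}
save('g4',np.hstack([cv2.resize(x,None,fx=4,fy=4,interpolation=cv2.INTER_CUBIC) for x in(C['scene'][130:270,230:330],C['side'][140:280,240:340])])[:600,:800])
E
```

```text
[ 0.5172 -0.0434  0.2639] [179.144    2.7241  -2.6655] [ 0.3567  0.4658 -2.3846]
scene z -0.126 24 x -0.03198808336140513 0.01896895177900737 y -0.026450357486614444 0.013353465647031333
scene z -0.118 40 x -0.03196843322050469 0.018383499233211587 y -0.028091943035363352 0.017308400381276103
scene z -0.11 27 x -0.03229554111668631 -0.010466108026327414 y -0.02772749325858536 0.017574795921720156
scene z -0.102 46 x -0.03528883960119067 0.01949109073711941 y -0.030687110826719703 0.020283004178231333
scene z -0.094 151 x -0.042582464468209014 0.026400206355450928 y -0.0400438501435058 0.03140260013656853
scene z -0.086 205 x -0.05011186687827884 0.036370243021046855 y -0.043743331133243545 0.03892712948930358
scene z -0.078 167 x -0.05428189073098133 0.04071627009017231 y -0.05390288585620775 0.0430503158930935
scene z -0.07 174 x -0.058900014533669776 0.05015394315414601 y -0.05515344818323561 0.05084495472164945
scene z -0.062 118 x -0.0605088269369638 0.05180938217211373 y -0.05968210164744913 0.050549974132955776
scene z -0.054 11 x -0.00601693615799026 0.0026086893489841723 y -0
[... 919 characters left out ...]
8586605 0.03788702829081292 y -0.03861771890007117 0.039986652706532656
side z -0.078 146 x -0.04756520046615237 0.04503464442912419 y -0.04582361286290528 0.04806800065979864
side z -0.07 152 x -0.0559548799792326 0.052093834152531326 y -0.050951546873534447 0.05780023050466052
side z -0.062 141 x -0.05832480325724815 0.04882026456987465 y -0.05268368898040945 0.058503532079425026
side z -0.054 25 x -0.057644297769707864 0.003056374928654626 y -0.04540768124947949 0.05459719414286222
side z -0.046 14 x -0.009102377293705444 0.004655171147036508 y -0.040418839179822384 0.04606383557108904
side z -0.038 17 x -0.00668959174994066 0.002725080649745526 y -0.037226920934626005 0.04624737356110296
```

View pics/g4.png

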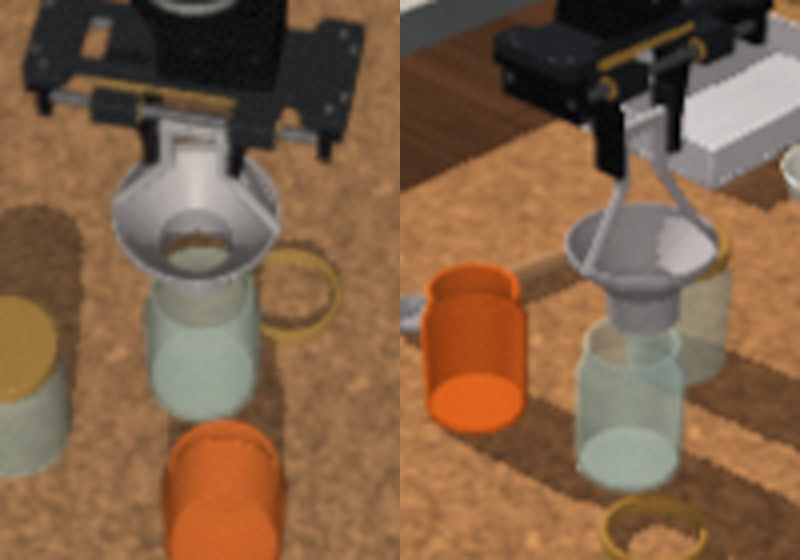

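The spout is about to enter the jar, but it sits roughly 7 mm off towards -x,-y: spout (643,315) against mouth (630,343) in the side crop. I'll shift it and then descend slowly.

servo_tool(
  plan=[
    [[0.035,0.002,-0.0025,0,0],[0.035,0.0043,-0.0052,0,0],[0.035,0.0043,-0.0052,0,0],[0.035,0.0046,-0.0053,0.006,0],[0.035,0.0049,-0.0054,0.012,0],[0.035,0.0052,-0.0055,0.018,0],[0.035,0.0054,-0.0056,0.024,0],[0.035,0.0056,-0.0057,0.028,0],[0.035,0.0058,-0.0058,0.032,0],[0.035,0.0058,-0.0058,0.032,0]],
  ],
)

```text
time_s: 15.1
tool_pos: [0.522, -0.0384, 0.2318]
tool_rot: [179.2, 2.7, -2.7]
force: [0.3, -0.1, -2.3]
grip_width: 0.0438
```

servo_tool(
  plan=[
    [[0.035,0,0,0.003,0],[0.035,0.0003,0,0.006,0],[0.035,0.0005,0,0.009,0],[0.035,0.0006,0,0.012,0],[0.035,0.0007,0,0.015,0],[0.035,0.0008,0,0.018,0],[0.035,0.0008,0,0.018,0]],
  ],
)

```text
time_s: 15.68
tool_pos: [0.5216, -0.0387, 0.213]
tool_rot: [179.2, 2.7, -2.7]
force: [-0.6, -0.8, -3.3]
grip_width: 0.0435
```

Still free, with only the weight on the wrist. I'm stepping down in small moves until contact.

servo_tool(
  plan=[
    [[0.035,0,0,0.001,0],[0.035,0,0,0.002,0],[0.035,0,0,0.003,0],[0.035,0,0,0.003,0]],
  ],
)

```text
time_s: 16.02
tool_pos: [0.5215, -0.0388, 0.2101]
tool_rot: [179.1, 2.7, -2.7]
force: [-0.4, 0.3, -2.5]
grip_width: 0.0434
```

servo_tool(
  plan=[
    [[0.035,0,0,0.001,0],[0.035,0,0,0.002,0],[0.035,0,0,0.002,0]],
  ],
)

```text
time_s: 16.27
tool_pos: [0.522, -0.0389, 0.2092]
tool_rot: [179.1, 2.6, -2.7]
force: [-2.2, 0.4, 2.9]
grip_width: 0.0433
```

servo_tool(
  plan=[
    [[0.035,0,0,0,0],[0.035,0,0,0,0],[0.04,0,0,0,0],[0.043,0,0,0,0],[0.045,0,0,0,0],[0.048,0,0,0,0],[0.052,0,0,0,0],[0.056,0,0,0,0],[0.06,0,0,0,0],[0.06,0,0,0,0]],
  ],
  force=3,
)

```text
time_s: 17.1
tool_pos: [0.522, -0.0388, 0.2092]
tool_rot: [179.1, 2.6, -2.7]
force: [0.4, -0.7, -0.3]
grip_width: 0.0586
```

```bash
python3 - <<'E'
from h import *
s=readout.get_obs();print(s['tool_pos'],s['tool_rot'],s['force'],s['grip_width'])
C={}
for n in('scene','side'):
    c=cam(n);np.save(f'pics/{n}_u.npy',c,allow_pickle=True);C[n]=c['image']
save('g5',np.hstack([cv2.resize(x,None,fx=4,fy=4,interpolation=cv2.INTER_CUBIC) for x in(C['scene'][130:270,230:330],C['side'][140:280,240:340])])[:600,:800])
E
```

```text
[ 0.52198297 -0.03876072  0.20916479] [179.13513761   2.64347737  -2.68181219] [ 0.4011548  -0.74005321 -0.33689649] 0.058566389455407965
```

View pics/g5.png

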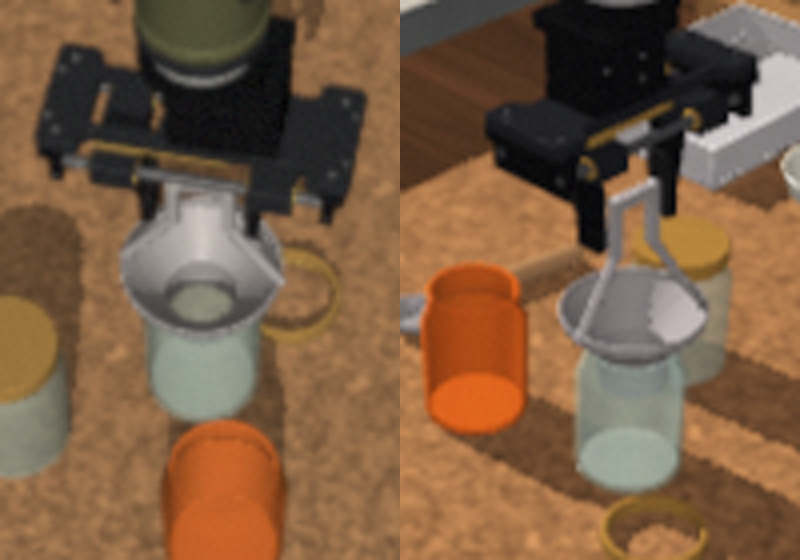

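The funnel sits upright in the jar's mouth with the fingers clear, and the wrist force is near zero. I'll open wider and withdraw straight up.

servo_tool(
  plan=[
    [[0.07,0,0,0,0],[0.08,0,0,0,0],[0.08,0,0,0,0],[0.08,0,0,-0.005,0],[0.08,0,0,-0.015,0],[0.08,0,0,-0.03,0],[0.08,0,0,-0.05,0],[0.08,0,0,-0.07,0],[0.08,0,0,-0.09,0],[0.08,0,0,-0.11,0],[0.08,0,0,-0.12,0],[0.08,0,0,-0.12,0]],
  ],
)

```text
time_s: 18.2
tool_pos: [0.529, -0.037, 0.3321]
tool_rot: [179.1, 2.3, -2.7]
force: [0.4, -0.3, -0.2]
grip_width: 0.0802
```

```bash
python3 - <<'E'
from rim import *
s=readout.get_obs();print(s['tool_pos'],s['force'],s['grip_width'])
for n in('scene','side','wrist'):
    c=cam(n);np.save(f'pics/{n}_v.npy',c,allow_pickle=True)
    W=cloud(c);S=cv2.cvtColor(c['image'],cv2.COLOR_RGB2HSV)[...,1]
    d=W-np.array([.5154,-.0412,0]);near=np.hypot(d[...,0],d[...,1])<.07
    for lo,hi in((.137,.148),):
        P=W[near&(d[...,2]>lo)&(d[...,2]<hi)&(S<90)]
        print(n,'rim',len(P),cv2.minEnclosingCircle((P[:,:2]*1000).astype(np.float32)))
        if len(P)>20:
            q=P-P.mean(0)
            print('  x',P[:,0].min(),P[:,0].max(),'y',P[:,1].min(),P[:,1].max())
    B=W[near&(np.hypot(d[...,0],d[...,1])<.03)&(d[...,2]>.2)&(d[...,2]<.27)&(S<90)]
    if len(B): print('  bail top z',np.percentile(B[:,2],95),'xy',B[B[:,2]>.225].mean(0))
s1=np.load('pics/side_v.npy',allow_pickle=True).item()['image'];s0=np.load('pics/scene_v.npy',allow_pickle=True).item()['image']
save('g6',np.hstack([cv2.resize(s0[130:300,170:460],(400,235)),cv2.resize(s1[140:310,160:400],(400,283))[:235]]))
E
```

```text
[ 0.529  -0.037   0.3321] [ 0.3672 -0.2965 -0.2404] 0.08024980757543869
scene rim 225 ((515.4224243164062, -45.711204528808594), 57.58142852783203)
  x 0.45930788162779645 0.5726955538853971 y -0.09726803533628536 0.011684194474052848
  bail top z 0.24296374201103682 xy [ 0.5206 -0.0425  0.2378]
side rim 228 ((515.6192016601562, -38.28966522216797), 56.62685012817383)
  x 0.46184782964068044 0.5716632841146883 y -0.09201027957243657 0.018112802660204874
  bail top z 0.24342844114683893 xy [ 0.5173 -0.0365  0.2369]
wrist rim 1841 ((516.4398803710938, -40.97499465942383), 56.32551193237305)
  x 0.46073816556390534 0.570223878720086 y -0.0972765975841191 0.015296793871175433
  bail top z 0.24148993469855579 xy [ 0.5196 -0.0407  0.2386]
```

View pics/g6.png

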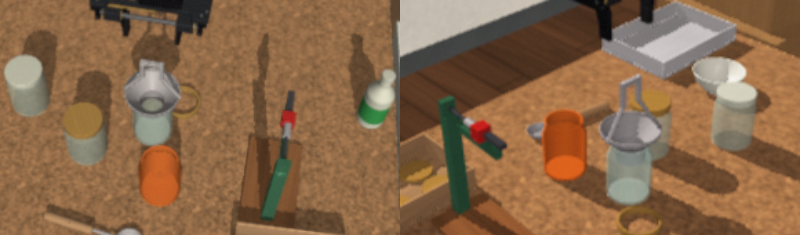

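The rim is centred at (0.516,-0.041) and the bail's top is at 0.242, which puts the spout end about 82 mm up. Nothing else appears to have moved, so I'm handing in.

```bash
python3 -c "
from cell import env,readout
print(env.sign_off(), readout.get_obs()['time_s'])"
```

```text
the job is handed in; nothing more can be done
the job is handed in; nothing more can be done
```

The funnel is off the hook and sits upright, let go, in the open jar's mouth. I handed the job in at about 18.3 s of the 69 s allowed; no verdict is reported.

- **How it went:** I gripped the bail and pushed the bar back about 5 mm against the keeper. I then lifted it about 31 mm, drew it forwards over the nose, carried it to the jar and let it down.
- **Forces:** The push-back peaked at about 11 N along the hook, roughly 12 N in total. The funnel met the jar with about 5 N.
- **Seating:** The last wrist measurement put the funnel's rim at (0.516, -0.041), against the jar's mouth measured earlier at (0.515, -0.041). The bail's top at about 0.242 m puts the spout end about 82 mm up. The tilt is about 0.03 rad, and the gripper is open and well clear.
- **Other things:** The last pictures showed nothing else moved. I judged that by eye and did not measure it, and I did not measure the jar's position again after seating.

Some checks did not fully agree:
- The scene and side cameras differed by about 7 mm in y for the final rim. The wrist camera and the jar's measured place lie between them.
- The tool picked up a 2.5° tilt while pressing the keeper, and I could not command it back.
- After the lift there was still about 6 N in x, and the keeper was still pressed although the bar had cleared it. This was probably a leg touching the keeper, and it went once the funnel was drawn forwards.

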